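# Transfer tested coil boards to the outgoing rack in order

## Robot

A 6-joint arm with a two-finger parallel gripper is mounted at the origin on the work surface. World frame = base frame: x ahead of the robot, y to its left, z up, the work surface at z = 0. Lengths are in mm, angles in rad, forces in N, time in s.
With the tool pointing down it reaches from about 350 to 875 mm from the base axis. Payload 4.2 kg.
Tool frame: the origin (TCP) lies between the finger pads; the fingertips stand 25 mm ahead of it and the grasp point (between the pads) lies 6 mm ahead of it; z points along the fingers, y is the line along which they close (so a half turn about z gives the same grasp; the last joint's range is limited). The gripper opens to 85 mm and grips with 20 to 120 N. Pads are 22 mm wide; open, the fingers measure 114 mm over their backs; the gripper's body (76 mm by 85 mm) begins 54 mm behind the grasp point. The pads swing forward as they close: fully open they stand 13 mm farther back than shut.
Start: joints at [-0.877, 0.385, 0.008, 0, -1.194, -0.259], TCP at [263.28, -566.818, 256.312] pointing down, gripper open.
Joint ranges: [-3.14, 3.14], [-1.21, 2.06], [-1.07, 1.41], [-3.16, 2.05], [-2.99, -0.16], [-3.1, 3.1]. Speed limits (rad/s): [2.79, 2.79, 3.14, 3.14, 3.14, 3.14].

## Interface

Orientations are given as a unit quaternion [x, y, z, w].
In Python, from bench import arm gives the robot as it stands.
- The arm moves only by the shell command python3 -m pendant 'ROWS'. ROWS is JSON, a list of rows, each a list of 7 numbers: the shift along the tool's x, y, z in m, then the turn, a rotation vector about the tool's x, y, z in degrees, then the finger opening in m, from 0 to 0.0854. In form: [[x, y, z, wx, wy, wz, fingers], ...]. A call has 1 to 12 rows; each row shifts and turns the commanded pose from where the row before left it, along the tool's axes as they then stand; what a row does not reach is not made up. A row lasts 1/10 s, in which the tool goes at most 50 mm and 8.59 degrees, less where a joint would pass 70% of its speed; a pose out of reach is approached as far as the arm can. A call is refused whole if a number of a shift passes 0.05 or a number of a turn 8.59, either way. A call with a gripper value outside its range is refused whole. The fingers move at their own pace and stop on an object; the grip force is fixed at half the most. Time passes only in rows, so rows that do not move let the fingers close. It gives the time, the measured TCP pose, the force, the opening and the grip force at its end, in the units of the state.
- arm.read_state(): the state, without advancing time (a new reading comes with each control period).
- arm.get_image(name): name is "scene" or "side" or "wrist"; returns a dict with "image" (420x560x3 uint8, red, green, blue), "fx", "fy", "cx", "cy" (pixels), "xyz" and "rotation" of the camera in the world. Camera axes: x right, y down, z forward; pixel columns grow to the right and rows downward; lengths in mm; the calibration is good to about 2 mm. The wrist camera is an equidistant fisheye: a pixel r from the principal point sees the ray r / f radians off the axis. A picture is of the moment at which its call begins. There is no depth.
- arm.job_done(): hands the job in; it is judged then, once.
The state is a dict: "clock": time; "joints": joint angles; "joint_vel": joint speeds; "joint_efforts": joint torques, N m; "position": TCP position; "ee_rot": TCP orientation; "contact_force": force on the tool from outside, world axes, zero at the start; "wrist_torque": the same for the moment, N m; "gripper_width": finger opening in mm; "grasp_force": force on a finger pad.
Only numpy, scipy, OpenCV 4.12 (cv2) and the standard library are available. Lean on these libraries where they do the work, as an engineer would, in place of code of your own. Each camera call takes 0.05 s, during which the arm holds its last target. There are 200 camera calls.

## Task

Move the four circuit boards from the incoming rack with the coloured slots to the empty black rack that has an orange and a grey end block, keeping their order: the board that starts nearest the robot goes into the pocket next to the orange end block, the second beside it, and so on, so that the farthest ends up next to the grey end block. Each board must stand upright on the floor of its own pocket, and no board may be knocked over on the way.

Things in the scene. Friction and masses are not known exactly. Their poses are not given: they have to be found in the camera images.
- board_blue: Circuit board upright on a black foot, blue grip block on top; front and back alike; 0.14 kg, heavy foot. Origin: centre of the foot's underside, z up. Foot 34 (x) x 70 (y) x 14 mm high; board 4 x 80 mm up to 90 mm height; grip block 14 (x) x 30 (y) mm, 88 to 128 mm height: pinch it from above, best across y. Boards start 56 mm apart in x, each in the slot of its colour (within 4 mm, 0.08 rad).
- board_yellow: Circuit board upright on a black foot, yellow grip block on top; front and back alike; 0.14 kg, heavy foot. Origin: centre of the foot's underside, z up. Foot 34 (x) x 70 (y) x 14 mm high; board 4 x 80 mm up to 90 mm height; grip block 14 (x) x 30 (y) mm, 88 to 128 mm height: pinch it from above, best across y. Boards start 56 mm apart in x, each in the slot of its colour (within 4 mm, 0.08 rad).
- board_white: Circuit board upright on a black foot, white grip block on top; front and back alike; 0.14 kg, heavy foot. Origin: centre of the foot's underside, z up. Foot 34 (x) x 70 (y) x 14 mm high; board 4 x 80 mm up to 90 mm height; grip block 14 (x) x 30 (y) mm, 88 to 128 mm height: pinch it from above, best across y. Boards start 56 mm apart in x, each in the slot of its colour (within 4 mm, 0.08 rad).
- board_pink: Circuit board upright on a black foot, pink grip block on top; front and back alike; 0.14 kg, heavy foot. Origin: centre of the foot's underside, z up. Foot 34 (x) x 70 (y) x 14 mm high; board 4 x 80 mm up to 90 mm height; grip block 14 (x) x 30 (y) mm, 88 to 128 mm height: pinch it from above, best across y. Boards start 56 mm apart in x, each in the slot of its colour (within 4 mm, 0.08 rad).
- slot_blue: Fixed blue liner, 50 x 92 x 2 mm with side tabs: the incoming slot where the blue board starts. Origin: middle of its underside, 6 mm above the table (its top at 8). x runs along the row, away from the robot; the four slots are 56 mm apart in x, same heading. Walls around them 6 mm thick, tops 18 mm above the table.
- slot_yellow: Fixed yellow liner, 50 x 92 x 2 mm with side tabs: the incoming slot where the yellow board starts. Origin: middle of its underside, 6 mm above the table (its top at 8). x runs along the row, away from the robot; the four slots are 56 mm apart in x, same heading. Walls around them 6 mm thick, tops 18 mm above the table.
- slot_white: Fixed white liner, 50 x 92 x 2 mm with side tabs: the incoming slot where the white board starts. Origin: middle of its underside, 6 mm above the table (its top at 8). x runs along the row, away from the robot; the four slots are 56 mm apart in x, same heading. Walls around them 6 mm thick, tops 18 mm above the table.
- slot_pink: Fixed pink liner, 50 x 92 x 2 mm with side tabs: the incoming slot where the pink board starts. Origin: middle of its underside, 6 mm above the table (its top at 8). x runs along the row, away from the robot; the four slots are 56 mm apart in x, same heading. Walls around them 6 mm thick, tops 18 mm above the table.
- out_rack: Fixed black rack 230 (x) x 104 (y) mm, empty, four open pockets in a row along x. Origin: centre of its underside on the table; x points away from the robot within 0.3 rad. Pocket centres x = -84, -28, 28, 84, y = 0 mm; pockets 50 (x) x 92 (y) mm, floor 8 mm above the table, walls 6 mm thick to 18 mm height. A board fits with its x along the rack's x, either way round.
- orange_end: Fixed orange end block (20 x 104 x 30 mm high) touching one end of the outgoing rack, at x = -125 or +125 mm in the rack's frame; a grey block of the same size closes the other end. Origin: centre of its underside.
Things that resemble listed ones, but are neither listed nor needed, are in the scene too. What is shaped like the board_pink but brown or red is not meant.

How it is judged (in metres and radians):
At the end, for the whole second after the job is handed in: Counted from the orange end, the boards stand in the outgoing pockets in the order their slots lie from the robot: within 12 mm of the pocket centre along the row, 15 mm across, foot 4 to 12 mm above the table, tilt under 0.08 rad, at rest (0.02 m/s, 0.2 rad/s) (((x of each of slot_yellow, slot_white, slot_pink in the frame of slot_blue above -0.028 m and x of orange_end in the frame of out_rack below 0 m and x of board_blue in the frame of out_rack between -0.096 and -0.072 m) or (x of each of slot_yellow, slot_white, slot_pink in the frame of slot_blue above -0.028 m and x of orange_end in the frame of out_rack above 0 m and x of board_blue in the frame of out_rack between 0.072 and 0.096 m) or (x of any of slot_yellow, slot_white, slot_pink in the frame of slot_blue below -0.028 m and x of each of slot_yellow, slot_white, slot_pink in the frame of slot_blue above -0.084 m and x of orange_end in the frame of out_rack below 0 m and x of board_blue in the frame of out_rack between -0.04 and -0.016 m) or (x of any of slot_yellow, slot_white, slot_pink in the frame of slot_blue below -0.028 m and x of each of slot_yellow, slot_white, slot_pink in the frame of slot_blue above -0.084 m and x of orange_end in the frame of out_rack above 0 m and x of board_blue in the frame of out_rack between 0.016 and 0.04 m) or (x of any of slot_yellow, slot_white, slot_pink in the frame of slot_blue below -0.084 m and x of each of slot_yellow, slot_white, slot_pink in the frame of slot_blue above -0.14 m and x of orange_end in the frame of out_rack below 0 m and x of board_blue in the frame of out_rack between 0.016 and 0.04 m) or (x of any of slot_yellow, slot_white, slot_pink in the frame of slot_blue below -0.084 m and x of each of slot_yellow, slot_white, slot_pink in the frame of slot_blue above -0.14 m and x of orange_end in the frame of out_rack above 0 m and x of board_blue in the frame of out_rack between -0.04 and -0.016 m) or (x of any of slot_yellow, slot_white, slot_pink in the frame of slot_blue below -0.14 m and x of orange_end in the frame of out_rack below 0 m and x of board_blue in the frame of out_rack between 0.072 and 0.096 m) or (x of any of slot_yellow, slot_white, slot_pink in the frame of slot_blue below -0.14 m and x of orange_end in the frame of out_rack above 0 m and x of board_blue in the frame of out_rack between -0.096 and -0.072 m)) and y of board_blue in the frame of out_rack between -0.015 and 0.015 m and z of board_blue in the frame of out_rack between 0.004 and 0.012 m and angle between each of board_blue, board_yellow, board_white, board_pink's own z axis and vertical below 0.08 rad and linear speed of each of board_blue, board_yellow, board_white, board_pink below 0.02 m/s and angular speed of each of board_blue, board_yellow, board_white, board_pink below 0.2 rad/s and ((x of each of slot_blue, slot_white, slot_pink in the frame of slot_yellow above -0.028 m and x of orange_end in the frame of out_rack below 0 m and x of board_yellow in the frame of out_rack between -0.096 and -0.072 m) or (x of each of slot_blue, slot_white, slot_pink in the frame of slot_yellow above -0.028 m and x of orange_end in the frame of out_rack above 0 m and x of board_yellow in the frame of out_rack between 0.072 and 0.096 m) or (x of any of slot_blue, slot_white, slot_pink in the frame of slot_yellow below -0.028 m and x of each of slot_blue, slot_white, slot_pink in the frame of slot_yellow above -0.084 m and x of orange_end in the frame of out_rack below 0 m and x of board_yellow in the frame of out_rack between -0.04 and -0.016 m) or (x of any of slot_blue, slot_white, slot_pink in the frame of slot_yellow below -0.028 m and x of each of slot_blue, slot_white, slot_pink in the frame of slot_yellow above -0.084 m and x of orange_end in the frame of out_rack above 0 m and x of board_yellow in the frame of out_rack between 0.016 and 0.04 m) or (x of any of slot_blue, slot_white, slot_pink in the frame of slot_yellow below -0.084 m and x of each of slot_blue, slot_white, slot_pink in the frame of slot_yellow above -0.14 m and x of orange_end in the frame of out_rack below 0 m and x of board_yellow in the frame of out_rack between 0.016 and 0.04 m) or (x of any of slot_blue, slot_white, slot_pink in the frame of slot_yellow below -0.084 m and x of each of slot_blue, slot_white, slot_pink in the frame of slot_yellow above -0.14 m and x of orange_end in the frame of out_rack above 0 m and x of board_yellow in the frame of out_rack between -0.04 and -0.016 m) or (x of any of slot_blue, slot_white, slot_pink in the frame of slot_yellow below -0.14 m and x of orange_end in the frame of out_rack below 0 m and x of board_yellow in the frame of out_rack between 0.072 and 0.096 m) or (x of any of slot_blue, slot_white, slot_pink in the frame of slot_yellow below -0.14 m and x of orange_end in the frame of out_rack above 0 m and x of board_yellow in the frame of out_rack between -0.096 and -0.072 m)) and y of board_yellow in the frame of out_rack between -0.015 and 0.015 m and z of board_yellow in the frame of out_rack between 0.004 and 0.012 m and ((x of each of slot_blue, slot_yellow, slot_pink in the frame of slot_white above -0.028 m and x of orange_end in the frame of out_rack below 0 m and x of board_white in the frame of out_rack between -0.096 and -0.072 m) or (x of each of slot_blue, slot_yellow, slot_pink in the frame of slot_white above -0.028 m and x of orange_end in the frame of out_rack above 0 m and x of board_white in the frame of out_rack between 0.072 and 0.096 m) or (x of any of slot_blue, slot_yellow, slot_pink in the frame of slot_white below -0.028 m and x of each of slot_blue, slot_yellow, slot_pink in the frame of slot_white above -0.084 m and x of orange_end in the frame of out_rack below 0 m and x of board_white in the frame of out_rack between -0.04 and -0.016 m) or (x of any of slot_blue, slot_yellow, slot_pink in the frame of slot_white below -0.028 m and x of each of slot_blue, slot_yellow, slot_pink in the frame of slot_white above -0.084 m and x of orange_end in the frame of out_rack above 0 m and x of board_white in the frame of out_rack between 0.016 and 0.04 m) or (x of any of slot_blue, slot_yellow, slot_pink in the frame of slot_white below -0.084 m and x of each of slot_blue, slot_yellow, slot_pink in the frame of slot_white above -0.14 m and x of orange_end in the frame of out_rack below 0 m and x of board_white in the frame of out_rack between 0.016 and 0.04 m) or (x of any of slot_blue, slot_yellow, slot_pink in the frame of slot_white below -0.084 m and x of each of slot_blue, slot_yellow, slot_pink in the frame of slot_white above -0.14 m and x of orange_end in the frame of out_rack above 0 m and x of board_white in the frame of out_rack between -0.04 and -0.016 m) or (x of any of slot_blue, slot_yellow, slot_pink in the frame of slot_white below -0.14 m and x of orange_end in the frame of out_rack below 0 m and x of board_white in the frame of out_rack between 0.072 and 0.096 m) or (x of any of slot_blue, slot_yellow, slot_pink in the frame of slot_white below -0.14 m and x of orange_end in the frame of out_rack above 0 m and x of board_white in the frame of out_rack between -0.096 and -0.072 m)) and y of board_white in the frame of out_rack between -0.015 and 0.015 m and z of board_white in the frame of out_rack between 0.004 and 0.012 m and ((x of each of slot_blue, slot_yellow, slot_white in the frame of slot_pink above -0.028 m and x of orange_end in the frame of out_rack below 0 m and x of board_pink in the frame of out_rack between -0.096 and -0.072 m) or (x of each of slot_blue, slot_yellow, slot_white in the frame of slot_pink above -0.028 m and x of orange_end in the frame of out_rack above 0 m and x of board_pink in the frame of out_rack between 0.072 and 0.096 m) or (x of any of slot_blue, slot_yellow, slot_white in the frame of slot_pink below -0.028 m and x of each of slot_blue, slot_yellow, slot_white in the frame of slot_pink above -0.084 m and x of orange_end in the frame of out_rack below 0 m and x of board_pink in the frame of out_rack between -0.04 and -0.016 m) or (x of any of slot_blue, slot_yellow, slot_white in the frame of slot_pink below -0.028 m and x of each of slot_blue, slot_yellow, slot_white in the frame of slot_pink above -0.084 m and x of orange_end in the frame of out_rack above 0 m and x of board_pink in the frame of out_rack between 0.016 and 0.04 m) or (x of any of slot_blue, slot_yellow, slot_white in the frame of slot_pink below -0.084 m and x of each of slot_blue, slot_yellow, slot_white in the frame of slot_pink above -0.14 m and x of orange_end in the frame of out_rack below 0 m and x of board_pink in the frame of out_rack between 0.016 and 0.04 m) or (x of any of slot_blue, slot_yellow, slot_white in the frame of slot_pink below -0.084 m and x of each of slot_blue, slot_yellow, slot_white in the frame of slot_pink above -0.14 m and x of orange_end in the frame of out_rack above 0 m and x of board_pink in the frame of out_rack between -0.04 and -0.016 m) or (x of any of slot_blue, slot_yellow, slot_white in the frame of slot_pink below -0.14 m and x of orange_end in the frame of out_rack below 0 m and x of board_pink in the frame of out_rack between 0.072 and 0.096 m) or (x of any of slot_blue, slot_yellow, slot_white in the frame of slot_pink below -0.14 m and x of orange_end in the frame of out_rack above 0 m and x of board_pink in the frame of out_rack between -0.096 and -0.072 m)) and y of board_pink in the frame of out_rack between -0.015 and 0.015 m and z of board_pink in the frame of out_rack between 0.004 and 0.012 m); the robot touches nothing.
It fails at once if a board is knocked over (tilted more than 0.8 rad) (angle between any of board_blue, board_yellow, board_white, board_pink's own z axis and vertical above 0.8 rad).
It also fails if it takes over 117 s, if anything falls off the work surface, if the arm or the gripper's body presses on something with over 40 N, if the wrist force passes 120 N, or if a joint passes its speed limit or range.

## Working session

There is one attempt and no reset: what is moved stays moved. The work goes in short steps, Python scripts to look and compute and a shell command to move; the robot and the scene stay as the last step left them, time stands still between calls to the robot, and variables do not carry over. Pictures are saved under pics/ and viewed, at most 14 in all, crops included, and the job is handed in when it is done.

```bash
mkdir -p pics; python3 - <<'E'
from bench import arm
import cv2
for n in ["scene","side","wrist"]:
    d=arm.get_image(n); cv2.imwrite(f"pics/{n}0.png",d["image"][:,:,::-1]); print(n,d["fx"],d["fy"],d["cx"],d["cy"],d["xyz"],d["rotation"])
s=arm.read_state(); print(s)
E
```

```text
scene 467.39736989791004 467.39736989791004 274.5370669190239 213.17700471070717 [ 927.70759981 -413.47804012  884.85921425] [ 0.89396112  0.34122313 -0.10827306 -0.26958714]
side 409.08250040770304 409.08250040770304 285.8398957532689 214.25714379441527 [442.8093145  584.1429702  686.08454424] [-0.07133846  0.92599813 -0.36905188  0.03519929]
wrist 325.19226210127806 325.19226210127806 279.25772197771494 206.8028633846718 [ 194.85792371 -597.66283825  372.55691336] [0.5320197  0.83351283 0.12581393 0.07988903]
{'clock': 0.15, 'joints': array([-8.77412732e-01,  3.85389203e-01,  6.95917242e-03, -3.67973432e-04,
       -1.19401378e+00, -2.58616434e-01]), 'joint_vel': array([ 0.00177089, -0.00329009,  0.00253336, -0.00118079,  0.00252774,
       -0.0002074 ]), 'joint_efforts': array([ 6.29242663e-05, -3.92678404e+01,  1.88581216e+01,  4.18858543e+00,
       -3.41540050e-03, -9.34467010e-06]), 'position': array([ 263.11300062, -566.48296153,  255.4724809 ]), 'ee_rot': array([-2.15609206e-01,  9.76479371e-01,  8.10536747e-04, -2.25447286e-04]), 'contact_force': array([ 0.25635465,  0.21516186, -0.31748589]), 'wrist_torque': array([ 0.01893024, -0.00269882, -0.04635715]), 'grasp_force': 0.0, 'gripper_width': 85.58625465157668}
```

View pics/scene0.png

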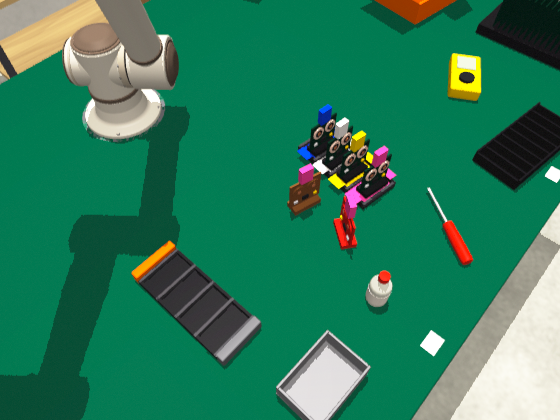

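View pics/side0.png

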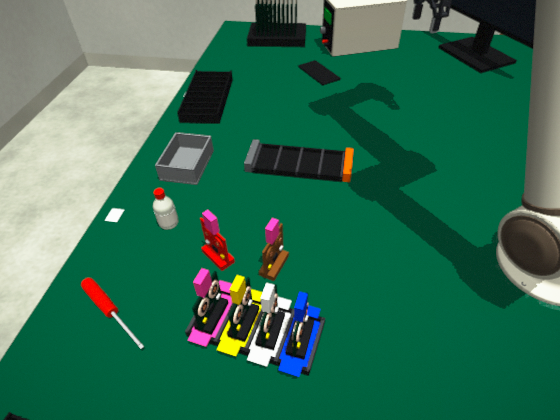

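The scene view shows the incoming row: blue (325,115), white (343,128), yellow (358,141) and pink (380,156), with blue nearest the robot. The empty rack has its orange end near the robot at (153,260) and its grey end far at (240,340). Three things could be mistaken for what I want:
- **Brown board with a pink grip:** (306,175). Not meant.
- **Red board with a pink grip:** (349,205). Not meant.
- **Other black racks:** (525,145) and the top right. Neither has end blocks.

The real pink board is the one at (380,156), standing in the pink slot.

```bash
cat > h.py <<'E'
from bench import arm
import numpy as np, cv2
from scipy.spatial.transform import Rotation as R
def ray(d,u,v,n):
    x=(u-d["cx"])/d["fx"]; y=(v-d["cy"])/d["fy"]
    if n=="wrist":
        r=np.hypot(x,y); k=np.sinc(r/np.pi); return R.from_quat(d["rotation"]).apply([x*k,y*k,np.cos(r)])
    return R.from_quat(d["rotation"]).apply([x,y,1.])
def plane(d,u,v,n,z):
    q=ray(d,u,v,n); o=np.array(d["xyz"]); return (o+q*(z-o[2])/q[2])[:2]
RANGES={"blue":((105,150,90),(130,255,255)),"yellow":((24,150,120),(35,255,255)),"pink":((145,100,120),(172,255,255)),
 "white":((0,0,190),(180,40,255)),"orange":((8,180,150),(20,255,255)),"grey":((0,0,80),(180,50,185))}
def blobs(d,c,amin=40,box=None):
    m=cv2.inRange(cv2.cvtColor(d["image"],cv2.COLOR_RGB2HSV),*RANGES[c])
    if box: k=np.zeros_like(m); a,b,e,f=box; k[b:f,a:e]=m[b:f,a:e]; m=k
    n,l,s,ce=cv2.connectedComponentsWithStats(m)
    return [(s[i],ce[i]) for i in range(1,n) if s[i][4]>=amin]
E
python3 - <<'E'
from h import *
B={"scene":(120,90,410,370),"side":(170,130,365,385)}
for n in B:
    d=arm.get_image(n)
    for c in RANGES:
        z=15 if c in("orange","grey") else 116
        for s,ce in blobs(d,c,40,B[n]): print(n,c,s,ce.round(1),plane(d,*ce,n,z).round(1))
d=arm.get_image("side"); a=cv2.resize(d["image"][180:380,170:370,::-1],(600,600),interpolation=cv2.INTER_CUBIC); cv2.imwrite("pics/c1.png",a)
E
```

```text
scene blue [318 104  14  22 213] [324.3 114.4] [481.3 243.6]
scene blue [297 144  18  16 130] [305.  152.3] [521.8 125.7]
scene yellow [350 131  16  21 218] [357.5 140.8] [586.9 227.9]
scene yellow [366 152   7  12  56] [368.9 157.3] [633.5 205.7]
scene yellow [328 172  36  17 204] [342.  180.4] [628.4 117.6]
scene pink [372 146  16  22 221] [379.5 156.1] [648.6 223.5]
scene pink [298 163  16  22 242] [305.7 173.6] [560.6  81.5]
scene pink [386 168  10  12  67] [389.7 174.1] [692.8 196.9]
scene pink [345 182  45  37 434] [355.  199.9] [678.1  95.6]
scene white [120  90  41  47 779] [142.4 115.6] [169.  -36.8]
scene white [336 118  13   9  69] [342. 122.] [526.5 251.1]
scene white [313 159  16  15 118] [320.1 166.4] [571.1 116.7]
scene white [370 275  22  20 236] [380.2 286. ] [824.4 -27.1]
scene white [292 331  36  39  81] [309.7 350.3] [ 804.2 -200.2]
scene white [329 332  41  38  83] [350.  350.5] [ 854.1 -156.3]
scene white [307 346  46  24 545] [328.6 361.8] [ 839.3 -194.3]
scene orange [132 241  43  40 520] [152.9 259.9] [ 420.2 -244.4]
scene grey [120  90  13   8  65] [124.4  9
[... 1413 characters left out ...]
346.7] [522.4 320.3]
side orange [343 148  11  34 260] [347.5 163.4] [ 424.1 -243.9]
side orange [269 251  19  26 158] [277.6 263.2] [546.8  94.2]
side grey [170 133  41  45 920] [186.9 154.4] [ 844.8 -220.8]
side grey [244 140  15  25 181] [251.5 151.8] [ 677.9 -255.6]
side grey [170 156  40  28 115] [188.8 177.5] [ 810.4 -133. ]
side grey [170 199   8  30 149] [172.7 216.3] [8.041e+02 1.000e-01]
side grey [261 285  15  28 187] [268.1 302.6] [548.7 187. ]
side grey [274 311  20  48 113] [283.1 335.2] [510.2 247.8]
side grey [216 316  12  23  47] [221.3 327.1] [622.5 249.3]
side grey [307 321  17  48 105] [314.8 345. ] [452.8 257.6]
side grey [245 325  11  23  44] [250.4 336.2] [566.8 258.5]
```

View pics/c1.png

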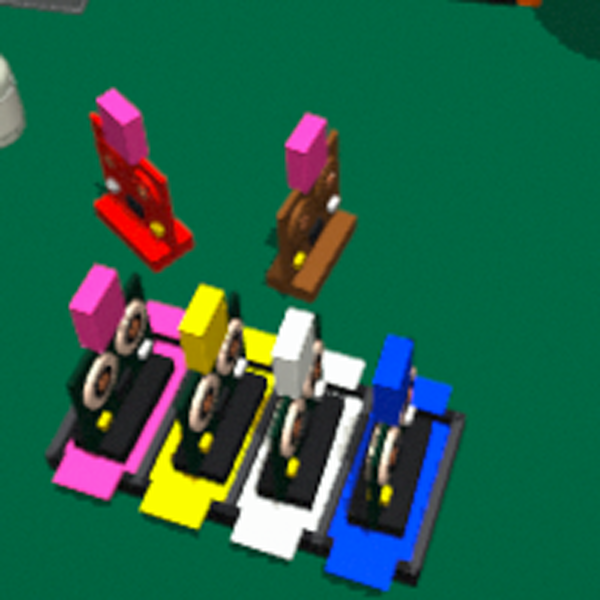

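The close crop shows the real pink board in the pink slot at crop (95,305). The order away from the robot is blue, white, yellow, pink. The red (120,125) and brown (305,150) boards stand on the bare table, so I'll leave them alone. Next I turn the tool to the row's heading and move over it for a close measurement.

```bash
python3 -m pendant '[[0,0,-0.01,0,0,8,0.085],[0,0,-0.01,0,0,8,0.085],[0,0,-0.01,0,0,8,0.085],[0,0,-0.01,0,0,7.8,0.085]]'; python3 -m pendant '[[-0.009,0.038,0,0,0,0,0.085],[-0.009,0.038,0,0,0,0,0.085],[-0.009,0.038,0,0,0,0,0.085],[-0.009,0.038,0,0,0,0,0.085],[-0.009,0.038,0,0,0,0,0.085],[-0.009,0.038,0,0,0,0,0.085],[-0.009,0.038,0,0,0,0,0.085],[-0.009,0.038,0,0,0,0,0.085],[-0.009,0.038,0,0,0,0,0.085],[-0.009,0.038,0,0,0,0,0.085],[-0.009,0.038,0,0,0,0,0.085]]'
python3 -m pendant '[[-0.009,0.038,0,0,0,0,0.085],[-0.009,0.038,0,0,0,0,0.085],[-0.009,0.038,0,0,0,0,0.085],[-0.009,0.038,0,0,0,0,0.085],[-0.009,0.038,0,0,0,0,0.085],[-0.009,0.038,0,0,0,0,0.085],[-0.009,0.038,0,0,0,0,0.085],[-0.009,0.038,0,0,0,0,0.085],[-0.009,0.038,0,0,0,0,0.085],[-0.009,0.038,0,0,0,0,0.085],[-0.009,0.038,0,0,0,0,0.085],[0,0,0,0,0,0,0.085]]'
python3 - <<'E'
from h import *
d=arm.get_image("wrist"); cv2.imwrite("pics/w1.png",d["image"][:,:,::-1]); print(d["xyz"],arm.read_state()["joints"])
for c in ["blue","yellow","pink","white"]:
    for s,ce in blobs(d,c,60): print(c,s,ce.round(1),plane(d,*ce,"wrist",116).round(1))
E
```

```text
clock: 0.7
position: [263.3, -566.8, 296.6]
ee_rot: [0.063, 0.998, 0.0, -0.0]
contact_force: [0.0, -0.6, 0.2]
gripper_width: 84.9
grasp_force: 0.0
clock: 1.8
position: [411.9, -162.2, 296.6]
ee_rot: [0.06, 0.998, 0.0, 0.0]
contact_force: [0.5, 0.8, -0.4]
gripper_width: 84.9
grasp_force: 0.0
clock: 3.0
position: [561.0, 243.2, 294.8]
ee_rot: [0.058, 0.998, -0.0, -0.0]
contact_force: [-0.0, -1.1, -0.5]
gripper_width: 84.9
grasp_force: 0.0
[486.32794703 252.52980378 412.02808071] [ 6.71590219e-01  3.36779619e-01  3.33943152e-02 -2.14118669e-04
 -1.26912103e+00 -2.36021271e+00]
blue [ 220   84  112   44 2360] [277.9 104.6] [481.7 251.5]
blue [252  96  37  17 568] [270.  104.5] [480.8 244.5]
yellow [ 519  150   41   79 1646] [541.2 192.1] [595.3 558.2]
yellow [219 174  34  34 592] [229.7 189.8] [554.9 197. ]
yellow [258 176  68  36 789] [308.7 192.5] [566.2 270.8]
yellow [250 206  34  28 852] [267.1 219.3] [588.2 228.5]
pink [111 190  40  27 808] [130.4 202.7] [555.  91.]
pink [219 217  32  33 702] [232.8 232.1] [597.7 193.1]
pink [284 219  38  33 598] [307.1 234.2] [608.1 265.5]
pink [255 260  32  31 873] [270.8 275.2] [649.6 224.3]
white [ 219  129  110   48 2496] [274.9 151.8] [524.3 243.7]
white [302 294  37  49 200] [320.4 317. ] [710.5 272.2]
white [144 302  14  10  73] [151.9 305.9] [679.3  80.9]
white [402 302  14  10  68] [406.5 306. ] [713.6 373.8]
white [ 27 333  25  24  74] [ 38.  339.3] [ 744.8 -149.8]
white [ 516  332   44   50 1376] [541.8 357. ] [899.1 660.2]
white [  1 373  24  22 242] [ 13.3 382. ] [ 870.8 -313. ]
white [ 408  372   53   48 1576] [435.5 395.7] [904.3 443.3]
white [542 383  18  37 364] [553.4 398.4] [1078.6  782.2]
white [ 95 394  56  26 908] [118.1 406.6] [880.6 -54.7]
```

View pics/w1.png

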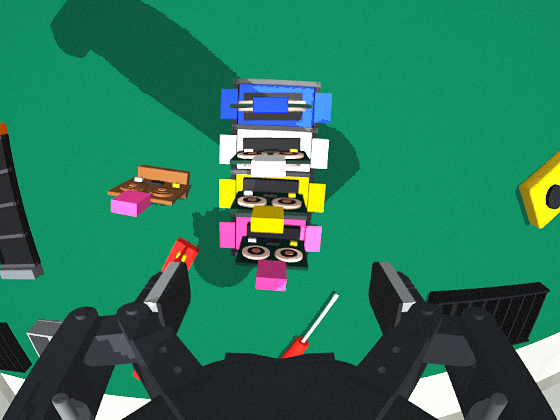

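The wrist view shows all four boards standing with the row parallel to the image's vertical: blue grip (270,104), white (268,165), yellow (267,219), pink (271,275). The brown board is left at (130,203) and red at (178,255). The grip positions agree with the scene and side views, so I start with blue.

```bash
cat >> h.py <<'E'
def go(x,y,z,yaw=None):  # needed shift in tool axes (mm), and tool-z turn (deg) to bring tool y to heading yaw+90deg
    s=arm.read_state(); r=R.from_quat(s["ee_rot"]); v=r.inv().apply(np.array([x,y,z])-s["position"])
    ty=r.apply([0,1,0]); cur=np.arctan2(-ty[0],ty[1]); print("shift",v.round(1),"turn about tool z",None if yaw is None else np.degrees(cur-yaw).round(2),"yaw",cur.round(3))
E
python3 - <<'E'
from h import *
d=arm.get_image("scene"); print(plane(d,341.1,128.0,"scene",116)); e=arm.get_image("side");print(plane(e,267.65,297.5,"side",116))
w=arm.get_image("wrist"); 
for u,v in [(230,104),(322,107),(228,149),(318,150),(229,190),(316,197),(228,231),(312,238)]: print(plane(w,u,v,"wrist",8).round(1))
go(481,244,128,-.12)
E
python3 -m pendant '[[0.02,-0.002,0,0,0,0,0.085],[0.02,-0.002,0,0,0,0,0.085],[0.02,-0.002,0,0,0,0,0.085],[0.02,-0.002,0,0,0,0,0.085],[0,0,0.03,0,0,0,0.085],[0,0,0.03,0,0,0,0.085],[0,0,0,0,0,0,0.085]]'
python3 - <<'E'
from h import *
go(481,244,128,-.12)
w=arm.get_image("wrist");cv2.imwrite("pics/w2.png",w["image"][:,:,::-1])
E
```

```text
[536.37925779 234.84132574]
[535.21092826 237.71179279]
[469.9 188.8]
[487.5 301. ]
[525.8 178.3]
[540.8 290.4]
[578.7 171.4]
[601.6 282.2]
[634.8 160.5]
[658.2 271.9]
shift [ 78.8  -4.2 168.4] turn about tool z -0.03 yaw -0.121
clock: 3.9
position: [477.3, 238.4, 233.2]
ee_rot: [0.061, 0.998, -0.002, -0.003]
contact_force: [-0.3, -0.6, -1.3]
gripper_width: 85.0
grasp_force: 0.0
shift [ -3.6   6.5 105.2] turn about tool z -0.12 yaw -0.122
```

View pics/w2.png

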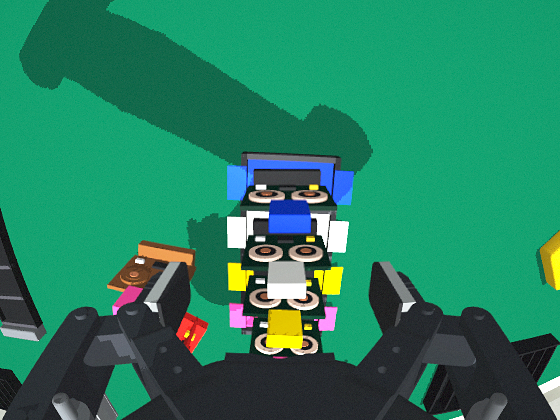

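The blue grip, at (290,215) in this view, is square to the fingers. I need about 6 mm more in y, then can descend and pinch it.

```bash
python3 -m pendant '[[-0.0036,0.0065,0.01,0,0,0,0.085],[0,0,0.02,0,0,0,0.085],[0,0,0.02,0,0,0,0.085],[0,0,0.02,0,0,0,0.085],[0,0,0.02,0,0,0,0.085],[0,0,0.015,0,0,0,0.085],[0,0,0,0,0,0,0.085]]'; python3 -c "
from h import *
go(481,244,128,-.12)"
```

```text
clock: 4.65
position: [484.1, 246.9, 130.2]
ee_rot: [0.06, 0.998, -0.001, -0.001]
contact_force: [0.2, -0.2, -0.3]
gripper_width: 84.8
grasp_force: 0.0
shift [ 2.7 -3.3  2.2] turn about tool z -0.04 yaw -0.121
```

```bash
python3 -m pendant '[[0.002,-0.002,0.002,0,0,0,0.085],[0,0,0,0,0,0,0.085]]'; python3 -m pendant '[[0,0,0,0,0,0,0.025],[0,0,0,0,0,0,0.025],[0,0,0,0,0,0,0.025],[0,0,0,0,0,0,0.025],[0,0,0,0,0,0,0.025],[0,0,0,0,0,0,0.025],[0,0,0,0,0,0,0.025],[0,0,0,0,0,0,0.025]]'; python3 -c "
from h import *
go(481,244,128,-.12)"
```

```text
clock: 4.85
position: [482.4, 245.7, 130.4]
ee_rot: [0.06, 0.998, 0.001, 0.001]
contact_force: [0.8, 0.3, -1.0]
gripper_width: 85.2
grasp_force: 0.0
clock: 5.65
position: [482.0, 245.2, 129.7]
ee_rot: [0.06, 0.998, -0.0, 0.0]
contact_force: [-0.6, -1.3, 5.0]
gripper_width: 29.1
grasp_force: 59.5
shift [ 0.8 -1.3  1.7] turn about tool z -0.0 yaw -0.12
```

```bash
python3 -m pendant '[[0,0,-0.005,0,0,0,0.025],[0,0,-0.01,0,0,0,0.025],[0,0,-0.02,0,0,0,0.025],[0,0,-0.03,0,0,0,0.025],[0,0,-0.03,0,0,-1.6,0.025],[0,0,-0.03,0,0,-2,0.025],[0,0,-0.02,0,0,-2,0.025],[0,0,-0.015,0,0,-1,0.025],[0,0,0,0,0,0,0.025]]'; python3 -m pendant '[[0.002,-0.02,0,0,0,0,0.025],[0.002,-0.04,0,0,0,0,0.025],[0.002,-0.045,0,0,0,0,0.025],[0.002,-0.045,0,0,0,0,0.025],[0.002,-0.045,0,0,0,0,0.025],[0.002,-0.045,0,0,0,0,0.025],[0.002,-0.045,0,0,0,0,0.025],[0.002,-0.045,0,0,0,0,0.025],[0.002,-0.045,0,0,0,0,0.025],[0.002,-0.045,0,0,0,0,0.025],[0,-0.04,0,0,0,0,0.025],[0,-0.02,0,0,0,0,0.025]]'; python3 -m pendant '[[0,0,0,0,0,0,0.025],[0,0,0,0,0,0,0.025]]';python3 -c "
from h import *
go(461.5,-245,130,-.005)
for n in ['scene','wrist']:
  d=arm.get_image(n);cv2.imwrite('pics/%s3.png'%n,d['image'][:,:,::-1])"
```

```text
clock: 6.55
position: [482.7, 246.1, 292.1]
ee_rot: [0.002, 1.0, 0.002, 0.002]
contact_force: [0.7, -0.2, -1.7]
gripper_width: 28.9
grasp_force: 59.3
clock: 7.75
position: [457.7, -237.4, 287.7]
ee_rot: [0.004, 1.0, 0.0, -0.001]
contact_force: [0.3, 0.2, -1.5]
gripper_width: 29.4
grasp_force: 59.7
clock: 7.95
position: [458.3, -234.8, 288.1]
ee_rot: [0.003, 1.0, 0.001, -0.001]
contact_force: [-0.6, -0.4, -1.1]
gripper_width: 29.3
grasp_force: 59.7
shift [ -3.6 -10.4 158.1] turn about tool z -0.11 yaw -0.007
```

View pics/wrist3.png

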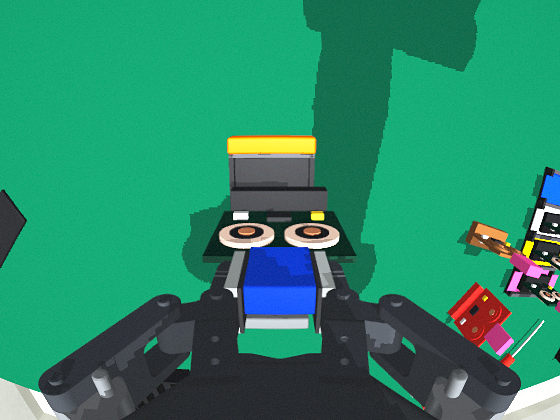

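The blue board hangs straight in the fingers, foot at (278,200). The orange end of the rack is below it at (272,145). I correct sideways, come partway down, and check the rack's line again.

```bash
python3 -c "
from h import *
d=arm.get_image('wrist')
for u in ((228,136),(316,136)): print(plane(d,*u,'wrist',30))
for s,ce in blobs(d,'yellow',400)+blobs(d,'orange',100): print(s,plane(d,*ce,'wrist',15))"
python3 -m pendant '[[-0.0036,-0.0104,0.01,0,0,0,0.025],[0,0,0.02,0,0,0,0.025],[0,0,0.03,0,0,0,0.025],[0,0,0.03,0,0,0,0.025],[0,0,0.02,0,0,0,0.025],[0,0,0.01,0,0,0,0.025],[0,0,0,0,0,0,0.025],[0,0,0,0,0,0,0.025]]';python3 -c "
from h import *
go(461.5,-245,130,-.005)"
```

```text
[ 413.30958076 -292.74505306]
[ 414.09376399 -190.80213697]
[ 228  138   87   15 1240] [ 425.88677797 -243.38028252]
[229 135  86   3 182] [ 415.17415092 -245.87657848]
clock: 8.9
position: [463.8, -245.2, 170.0]
ee_rot: [0.002, 1.0, -0.0, 0.001]
contact_force: [-0.3, 0.7, -0.4]
gripper_width: 28.9
grasp_force: 59.7
shift [ 2.3  0.2 40. ] turn about tool z 0.04 yaw -0.004
```

```bash
python3 -m pendant '[[0.001,0.001,0.015,0,0,0,0.025],[0,0,0.01,0,0,0,0.025],[0,0,0.005,0,0,0,0.025],[0,0,0.005,0,0,0,0.025],[0,0,0.003,0,0,0,0.025],[0,0,0.002,0,0,0,0.025],[0,0,0,0,0,0,0.025]]';python3 -c "
from h import *
go(462.5,-244,129.7,-.005)
d=arm.get_image('side');cv2.imwrite('pics/s4.png',cv2.resize(d['image'][80:200,230:380,::-1],(750,600)))"
```

```text
clock: 9.6
position: [462.3, -244.1, 129.8]
ee_rot: [0.002, 1.0, -0.0, 0.0]
contact_force: [-0.7, -0.2, -0.1]
gripper_width: 29.0
grasp_force: 59.8
shift [-0.2  0.1  0.1] turn about tool z 0.02 yaw -0.005
```

View pics/s4.png

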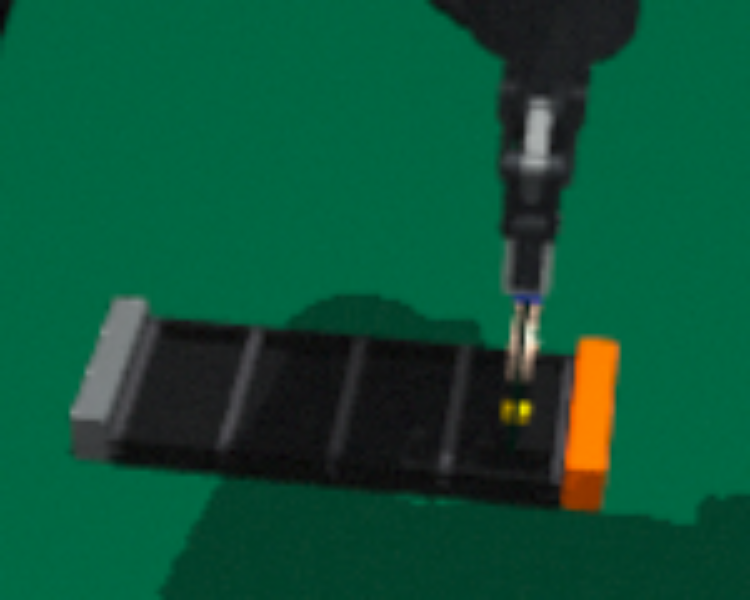

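The crop shows the board centred in the pocket beside the orange block, at (515,400). I lower it 1 mm, release, lift away, and head for white with the yaw turned by -0.12 to -0.165.

```bash
python3 -m pendant '[[0,0,0.001,0,0,0,0.025],[0,0,0,0,0,0,0.06],[0,0,0,0,0,0,0.085],[0,0,0,0,0,0,0.085],[0,0,0,0,0,0,0.085],[0,0,0,0,0,0,0.085],[0,0,-0.02,0,0,0,0.085],[0,0,-0.04,0,0,0,0.085],[0,0,-0.04,0,0,0,0.085],[0,0,-0.04,0,0,0,0.085],[0,0,-0.01,0,0,0,0.085],[0,0,0,0,0,0,0.085]]'
python3 -m pendant '[[-0.006,0.02,0,0,0,0,0.085],[-0.006,0.04,0,0,0,0,0.085],[-0.006,0.045,0,0,0,0,0.085],[-0.006,0.045,0,0,0,0,0.085],[-0.006,0.045,0,0,0,0,0.085],[-0.006,0.045,0,0,0,0,0.085],[-0.006,0.045,0,0,0,0,0.085],[-0.006,0.045,0,0,0,0,0.085],[-0.006,0.045,0,0,0,0,0.085],[-0.006,0.045,0,0,0,0,0.085],[-0.006,0.04,0,0,0,0,0.085],[-0.006,0.02,0,0,0,0,0.085]]'
python3 -m pendant '[[0,0,0.02,0,0,2,0.085],[0,0,0.02,0,0,3,0.085],[0,0,0.02,0,0,3,0.085],[0,0,0,0,0,0,0.085]]'
python3 - <<'E'
from h import *
go(535.8,236,129.5,-.15)
w=arm.get_image("wrist");cv2.imwrite("pics/w5.png",w["image"][:,:,::-1])
E
```

```text
clock: 10.85
position: [462.7, -244.1, 280.2]
ee_rot: [0.003, 1.0, -0.0, 0.002]
contact_force: [0.8, 1.1, -0.0]
gripper_width: 85.1
grasp_force: 0.0
clock: 12.05
position: [535.6, 238.4, 275.2]
ee_rot: [0.001, 1.0, -0.001, -0.002]
contact_force: [0.1, -0.6, 0.3]
gripper_width: 85.0
grasp_force: 0.0
clock: 12.45
position: [533.9, 234.3, 212.8]
ee_rot: [0.073, 0.997, -0.003, -0.005]
contact_force: [-0.6, 1.4, 0.2]
gripper_width: 85.2
grasp_force: 0.0
shift [-2.4  2.6 83.3] turn about tool z 0.28 yaw -0.145
```

View pics/w5.png

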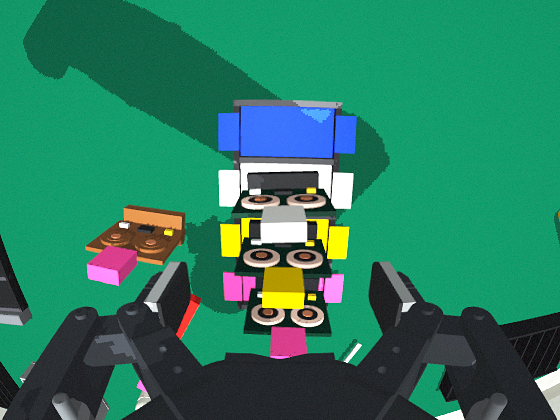

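The white grip (284,222) is square to the fingers. I descend onto it.

```bash
python3 -m pendant '[[0,0,0.02,0,0,0,0.085],[0,0,0.02,0,0,0,0.085],[0,0,0.015,0,0,0,0.085],[0,0,0.01,0,0,0,0.085],[0,0,0,0,0,0,0.085],[0,0,0,0,0,0,0.085]]'; python3 -c "
from h import *
go(535.8,236,129.5,-.15)"
```

```text
clock: 13.1
position: [536.9, 235.9, 154.0]
ee_rot: [0.072, 0.997, 0.0, 0.001]
contact_force: [0.2, -0.4, 0.4]
gripper_width: 84.9
grasp_force: 0.0
shift [ 1.1 -0.1 24.5] turn about tool z 0.34 yaw -0.144
```

```bash
python3 -m pendant '[[0.001,0,0.01,0,0,0,0.085],[0,0,0.01,0,0,0,0.085],[0,0,0.0045,0,0,0,0.085],[0,0,0,0,0,0,0.085],[0,0,0,0,0,0,0.025],[0,0,0,0,0,0,0.025],[0,0,0,0,0,0,0.025],[0,0,0,0,0,0,0.025],[0,0,0,0,0,0,0.025],[0,0,0,0,0,0,0.025],[0,0,0,0,0,0,0.025],[0,0,0,0,0,0,0.025]]'
python3 -m pendant '[[0,0,-0.005,0,0,0,0.025],[0,0,-0.01,0,0,0,0.025],[0,0,-0.02,0,0,0,0.025],[0,0,-0.03,0,0,0,0.025],[0,0,-0.03,0,0,-2,0.025],[0,0,-0.03,0,0,-2,0.025],[0,0,-0.02,0,0,-2,0.025],[0,0,-0.015,0,0,-2,0.025],[0,0,0,0,0,0,0.025]]'; python3 -m pendant '[[0.001,-0.02,0,0,0,0,0.025],[0.001,-0.04,0,0,0,0,0.025],[0.002,-0.045,0,0,0,0,0.025],[0.002,-0.045,0,0,0,0,0.025],[0.002,-0.045,0,0,0,0,0.025],[0.002,-0.045,0,0,0,0,0.025],[0.002,-0.045,0,0,0,0,0.025],[0.002,-0.045,0,0,0,0,0.025],[0.002,-0.045,0,0,0,0,0.025],[0.001,-0.045,0,0,0,0,0.025],[0.001,-0.04,0,0,0,0,0.025],[0,-0.02,0,0,0,0,0.025]]'; python3 -m pendant '[[0,0,0,0,0,0,0.025],[0,0,0,0,0,0,0.025],[0,0,0,0,0,0,0.025],[0,0,0,0,0,0,0.025]]';python3 -c "
from h import *
go(518.5,-244.5,129.5,-.005)
d=arm.get_image('wrist');cv2.imwrite('pics/w6.png',d['image'][:,:,::-1])"
```

```text
clock: 14.3
position: [535.8, 236.1, 129.3]
ee_rot: [0.072, 0.997, 0.0, 0.001]
contact_force: [0.3, 1.1, 3.2]
gripper_width: 29.2
grasp_force: 59.5
clock: 15.2
position: [536.1, 236.0, 291.7]
ee_rot: [0.003, 1.0, 0.001, 0.002]
contact_force: [0.8, 0.4, -0.8]
gripper_width: 28.9
grasp_force: 59.3
clock: 16.4
position: [512.9, -247.3, 287.1]
ee_rot: [0.005, 1.0, 0.0, -0.002]
contact_force: [0.4, 0.4, -2.0]
gripper_width: 29.1
grasp_force: 59.7
clock: 16.8
position: [514.9, -243.2, 288.7]
ee_rot: [0.002, 1.0, 0.0, -0.0]
contact_force: [-0.5, 0.5, -0.6]
gripper_width: 28.9
grasp_force: 59.7
shift [ -3.7  -1.3 159.2] turn about tool z 0.07 yaw -0.004
```

View pics/w6.png

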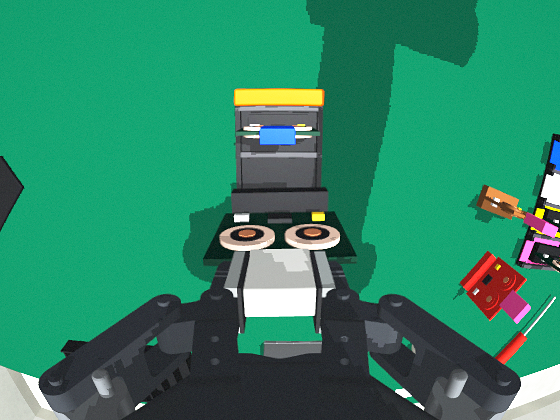

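Blue stands centred in its pocket at (278,135), and white hangs straight. I lower white into pocket 2.

```bash
python3 -m pendant '[[-0.0037,-0.001,0.01,0,0,0,0.025],[0,0,0.02,0,0,0,0.025],[0,0,0.03,0,0,0,0.025],[0,0,0.03,0,0,0,0.025],[0,0,0.02,0,0,0,0.025],[0,0,0.01,0,0,0,0.025],[0,0,0,0,0,0,0.025],[0,0,0,0,0,0,0.025]]';python3 -c "
from h import *
go(518.5,-244.5,129.5,-.005)"
```

```text
clock: 17.65
position: [519.5, -245.2, 169.6]
ee_rot: [0.002, 1.0, -0.0, 0.001]
contact_force: [-0.4, 0.9, -1.1]
gripper_width: 29.1
grasp_force: 59.7
shift [ 1.1  0.7 40.1] turn about tool z 0.04 yaw -0.004
```

```bash
python3 -m pendant '[[0.001,0.0005,0.015,0,0,0,0.025],[0,0,0.01,0,0,0,0.025],[0,0,0.005,0,0,0,0.025],[0,0,0.005,0,0,0,0.025],[0,0,0.003,0,0,0,0.025],[0,0,0.002,0,0,0,0.025],[0,0,0.001,0,0,0,0.025]]'
python3 -m pendant '[[0,0,0,0,0,0,0.025],[0,0,0,0,0,0,0.06],[0,0,0,0,0,0,0.085],[0,0,0,0,0,0,0.085],[0,0,0,0,0,0,0.085],[0,0,0,0,0,0,0.085],[0,0,-0.02,0,0,0,0.085],[0,0,-0.04,0,0,0,0.085],[0,0,-0.04,0,0,0,0.085],[0,0,-0.04,0,0,0,0.085],[0,0,-0.01,0,0,0,0.085],[0,0,0,0,0,0,0.085]]'
python3 -m pendant '[[-0.006,0.02,0,0,0,0,0.085],[-0.006,0.038,0,0,0,0,0.085],[-0.006,0.044,0,0,0,0,0.085],[-0.006,0.044,0,0,0,0,0.085],[-0.006,0.044,0,0,0,0,0.085],[-0.006,0.044,0,0,0,0,0.085],[-0.006,0.044,0,0,0,0,0.085],[-0.006,0.044,0,0,0,0,0.085],[-0.006,0.044,0,0,0,0,0.085],[-0.006,0.044,0,0,0,0,0.085],[-0.006,0.04,0,0,0,0,0.085],[-0.003,0.02,0,0,0,0,0.085]]'
python3 -m pendant '[[0,0,0.02,0,0,2,0.085],[0,0,0.02,0,0,3,0.085],[0,0,0.02,0,0,3,0.085],[0,0,0,0,0,1,0.085],[0,0,0,0,0,0,0.085],[0,0,0,0,0,0,0.085]]'
python3 - <<'E'
from h import *
w=arm.get_image("wrist");cv2.imwrite("pics/w7.png",w["image"][:,:,::-1])
for s,ce in blobs(w,"yellow",200): print(s,plane(w,*ce,"wrist",116).round(1))
go(588,228.5,129.5,-.15)
E
```

```text
clock: 18.35
position: [518.2, -244.7, 129.3]
ee_rot: [0.002, 1.0, -0.0, 0.0]
contact_force: [-1.9, 2.9, 9.4]
gripper_width: 29.0
grasp_force: 60.8
clock: 19.55
position: [518.4, -244.8, 279.9]
ee_rot: [0.003, 1.0, -0.0, 0.002]
contact_force: [1.4, 0.5, -0.3]
gripper_width: 85.0
grasp_force: 0.0
clock: 20.75
position: [588.4, 227.8, 274.6]
ee_rot: [0.001, 1.0, -0.001, -0.002]
contact_force: [0.5, -0.5, 0.8]
gripper_width: 84.9
grasp_force: 0.0
clock: 21.35
position: [589.6, 225.0, 218.7]
ee_rot: [0.081, 0.997, 0.0, 0.001]
contact_force: [0.1, -0.3, 0.5]
gripper_width: 85.4
grasp_force: 0.0
[ 218  160  133   44 2016] [563.4 234.5]
[ 261  196   47   36 1546] [588.5 228.8]
shift [ 2.3  3.  89.5] turn about tool z -0.67 yaw -0.162
```

View pics/w7.png

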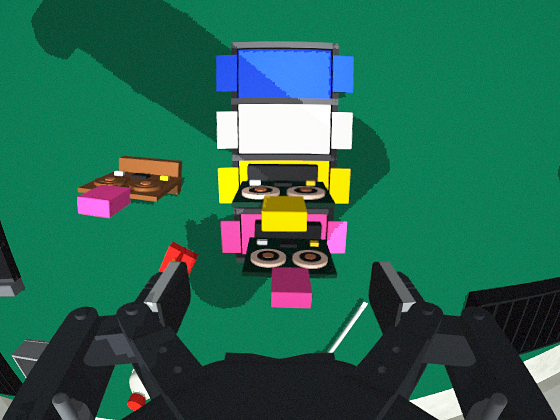

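Yellow's grip (284,213) is square to the fingers and pink is untouched behind it at (291,287). I grip yellow.

```bash
python3 -m pendant '[[0.0015,0.0025,0.02,0,0,0,0.085],[0,0,0.02,0,0,0,0.085],[0,0,0.02,0,0,0,0.085],[0,0,0.015,0,0,0,0.085],[0,0,0,0,0,0,0.085],[0,0,0,0,0,0,0.085]]'; python3 -c "
from h import *
go(588,228.5,129.5,-.15)"
```

```text
clock: 22.0
position: [588.6, 227.9, 143.9]
ee_rot: [0.081, 0.997, 0.0, 0.001]
contact_force: [0.4, -0.0, -0.8]
gripper_width: 85.3
grasp_force: 0.0
shift [ 0.7  0.5 14.4] turn about tool z -0.67 yaw -0.162
```

```bash
python3 -m pendant '[[0,0,0.01,0,0,0,0.085],[0,0,0.0045,0,0,0,0.085],[0,0,0,0,0,0,0.085],[0,0,0,0,0,0,0.085],[0,0,0,0,0,0,0.025],[0,0,0,0,0,0,0.025],[0,0,0,0,0,0,0.025],[0,0,0,0,0,0,0.025],[0,0,0,0,0,0,0.025],[0,0,0,0,0,0,0.025],[0,0,0,0,0,0,0.025],[0,0,0,0,0,0,0.025]]'
python3 -m pendant '[[0,0,-0.005,0,0,0,0.025],[0,0,-0.01,0,0,0,0.025],[0,0,-0.02,0,0,0,0.025],[0,0,-0.03,0,0,0,0.025],[0,0,-0.03,0,0,-2,0.025],[0,0,-0.03,0,0,-2.5,0.025],[0,0,-0.02,0,0,-2.5,0.025],[0,0,-0.015,0,0,-2,0.025],[0,0,0,0,0,0,0.025]]'; python3 -m pendant '[[0.001,-0.02,0,0,0,0,0.025],[0.001,-0.038,0,0,0,0,0.025],[0.001,-0.044,0,0,0,0,0.025],[0.001,-0.044,0,0,0,0,0.025],[0.001,-0.044,0,0,0,0,0.025],[0.001,-0.044,0,0,0,0,0.025],[0.001,-0.044,0,0,0,0,0.025],[0.001,-0.044,0,0,0,0,0.025],[0.001,-0.044,0,0,0,0,0.025],[0.001,-0.044,0,0,0,0,0.025],[0.001,-0.04,0,0,0,0,0.025],[0,-0.022,0,0,0,0,0.025]]'; python3 -m pendant '[[0,0,0,0,0,0,0.025],[0,0,0,0,0,0,0.025],[0,0,0,0,0,0,0.025],[0,0,0,0,0,0,0.025]]';python3 -c "
from h import *
go(574.5,-244.7,129.5,-.005)
d=arm.get_image('wrist');cv2.imwrite('pics/w8.png',d['image'][:,:,::-1])"
```

```text
clock: 23.2
position: [588.3, 228.0, 128.6]
ee_rot: [0.081, 0.997, 0.0, 0.0]
contact_force: [0.4, 1.0, 0.5]
gripper_width: 29.4
grasp_force: 59.6
clock: 24.1
position: [588.8, 227.9, 291.6]
ee_rot: [0.002, 1.0, 0.001, 0.002]
contact_force: [-0.1, 0.4, -1.3]
gripper_width: 29.2
grasp_force: 59.3
clock: 25.3
position: [572.6, -247.5, 286.6]
ee_rot: [0.005, 1.0, 0.0, -0.002]
contact_force: [0.4, 0.6, -1.8]
gripper_width: 29.4
grasp_force: 59.5
clock: 25.7
position: [574.5, -243.2, 288.2]
ee_rot: [0.002, 1.0, 0.0, -0.0]
contact_force: [0.7, 0.7, -1.9]
gripper_width: 29.0
grasp_force: 59.6
shift [ -0.   -1.5 158.7] turn about tool z 0.07 yaw -0.004
```

View pics/w8.png

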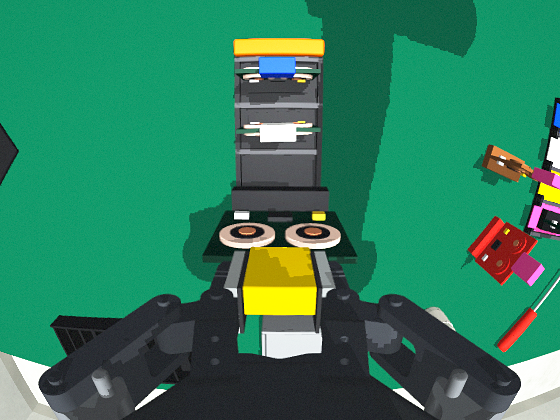

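Blue (277,67) and white (277,132) both stand in their pockets. I lower yellow into pocket 3.

```bash
python3 -m pendant '[[0,-0.001,0.01,0,0,0,0.025],[0,0,0.02,0,0,0,0.025],[0,0,0.03,0,0,0,0.025],[0,0,0.03,0,0,0,0.025],[0,0,0.02,0,0,0,0.025],[0,0,0.01,0,0,0,0.025],[0,0,0,0,0,0,0.025],[0,0,0,0,0,0,0.025]]';python3 -c "
from h import *
go(574.5,-244.7,129,-.005)"
```

```text
clock: 26.55
position: [575.3, -245.3, 169.2]
ee_rot: [0.002, 1.0, -0.0, 0.001]
contact_force: [-0.1, 1.0, -1.6]
gripper_width: 29.0
grasp_force: 59.6
shift [ 0.9  0.6 40.2] turn about tool z 0.03 yaw -0.004
```

```bash
python3 -m pendant '[[0.001,0.0005,0.015,0,0,0,0.025],[0,0,0.01,0,0,0,0.025],[0,0,0.005,0,0,0,0.025],[0,0,0.005,0,0,0,0.025],[0,0,0.003,0,0,0,0.025],[0,0,0.002,0,0,0,0.025],[0,0,0.0005,0,0,0,0.025]]'
python3 -m pendant '[[0,0,0,0,0,0,0.025],[0,0,0,0,0,0,0.06],[0,0,0,0,0,0,0.085],[0,0,0,0,0,0,0.085],[0,0,0,0,0,0,0.085],[0,0,0,0,0,0,0.085],[0,0,-0.02,0,0,0,0.085],[0,0,-0.04,0,0,0,0.085],[0,0,-0.04,0,0,0,0.085],[0,0,-0.04,0,0,0,0.085],[0,0,-0.01,0,0,0,0.085],[0,0,0,0,0,0,0.085]]'
python3 -m pendant '[[-0.006,0.02,0,0,0,0,0.085],[-0.006,0.038,0,0,0,0,0.085],[-0.006,0.044,0,0,0,0,0.085],[-0.006,0.044,0,0,0,0,0.085],[-0.006,0.044,0,0,0,0,0.085],[-0.006,0.044,0,0,0,0,0.085],[-0.006,0.044,0,0,0,0,0.085],[-0.006,0.044,0,0,0,0,0.085],[-0.006,0.044,0,0,0,0,0.085],[-0.006,0.044,0,0,0,0,0.085],[-0.006,0.04,0,0,0,0,0.085],[-0.006,0.02,0,0,0,0,0.085]]'
python3 -m pendant '[[0,0,0.02,0,0,2,0.085],[0,0,0.02,0,0,3,0.085],[0,0,0.02,0,0,3,0.085],[0,0,0,0,0,1,0.085],[0,0,0,0,0,0,0.085],[0,0,0,0,0,0,0.085]]'
python3 - <<'E'
from h import *
w=arm.get_image("wrist");cv2.imwrite("pics/w9.png",w["image"][:,:,::-1])
for s,ce in blobs(w,"pink",200): print(s,plane(w,*ce,"wrist",116).round(1))
go(649,224.5,129.5,-.15)
E
```

```text
clock: 27.25
position: [574.0, -244.8, 128.6]
ee_rot: [0.002, 1.0, -0.0, 0.0]
contact_force: [-1.6, 0.2, 3.3]
gripper_width: 29.6
grasp_force: 59.9
clock: 28.45
position: [574.4, -244.9, 280.3]
ee_rot: [0.003, 1.0, -0.0, 0.003]
contact_force: [-0.4, 0.7, -0.2]
gripper_width: 85.2
grasp_force: 0.0
clock: 29.65
position: [647.0, 228.1, 274.5]
ee_rot: [0.001, 1.0, -0.001, -0.002]
contact_force: [0.4, -0.4, -0.2]
gripper_width: 85.0
grasp_force: 0.0
clock: 30.25
position: [648.4, 225.0, 218.5]
ee_rot: [0.081, 0.997, 0.0, 0.001]
contact_force: [1.2, -0.1, -0.3]
gripper_width: 84.8
grasp_force: 0.0
[  59  119   56   23 1113] [557.   91.7]
[ 209  158  132   44 2592] [618.2 225.3]
[ 255  200   46   37 1563] [649.6 224.3]
[ 102  243   40   53 1094] [673.6  87.7]
shift [-0.5 -0.6 89.4] turn about tool z -0.66 yaw -0.162
```

View pics/w9.png

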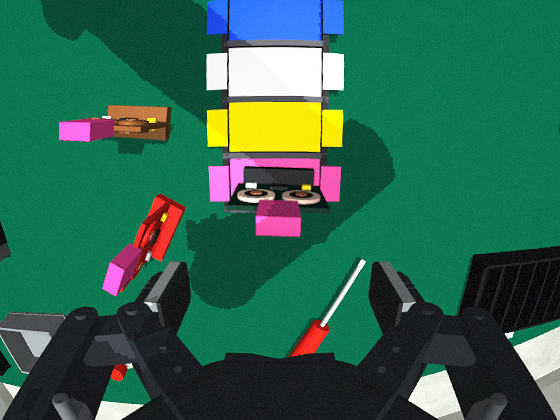

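The pink grip (278,218) on the pink slot is centred and square, and the red and brown decoys are well clear. I grip it and carry it over.

```bash
python3 -m pendant '[[-0.001,-0.0005,0.02,0,0,0,0.085],[0,0,0.02,0,0,0,0.085],[0,0,0.02,0,0,0,0.085],[0,0,0.015,0,0,0,0.085],[0,0,0.01,0,0,0,0.085],[0,0,0.0045,0,0,0,0.085],[0,0,0,0,0,0,0.085],[0,0,0,0,0,0,0.085]]'
python3 -m pendant '[[0,0,0,0,0,0,0.025],[0,0,0,0,0,0,0.025],[0,0,0,0,0,0,0.025],[0,0,0,0,0,0,0.025],[0,0,0,0,0,0,0.025],[0,0,0,0,0,0,0.025],[0,0,0,0,0,0,0.025],[0,0,0,0,0,0,0.025]]'
python3 -m pendant '[[0,0,-0.005,0,0,0,0.025],[0,0,-0.01,0,0,0,0.025],[0,0,-0.02,0,0,0,0.025],[0,0,-0.03,0,0,0,0.025],[0,0,-0.03,0,0,-2,0.025],[0,0,-0.03,0,0,-2.5,0.025],[0,0,-0.02,0,0,-2.5,0.025],[0,0,-0.015,0,0,-2,0.025],[0,0,0,0,0,0,0.025]]'; python3 -m pendant '[[0.001,-0.02,0,0,0,0,0.025],[0.001,-0.038,0,0,0,0,0.025],[0.001,-0.043,0,0,0,0,0.025],[0.002,-0.043,0,0,0,0,0.025],[0.002,-0.044,0,0,0,0,0.025],[0.002,-0.044,0,0,0,0,0.025],[0.002,-0.044,0,0,0,0,0.025],[0.001,-0.044,0,0,0,0,0.025],[0.001,-0.044,0,0,0,0,0.025],[0.001,-0.044,0,0,0,0,0.025],[0.001,-0.04,0,0,0,0,0.025],[0.001,-0.022,0,0,0,0,0.025]]'; python3 -m pendant '[[0,0,0,0,0,0,0.025],[0,0,0,0,0,0,0.025],[0,0,0,0,0,0,0.025],[0,0,0,0,0,0,0.025]]';python3 -c "
from h import *
go(630.5,-244.9,129,-.005)"
```

```text
clock: 31.1
position: [649.5, 224.5, 129.3]
ee_rot: [0.081, 0.997, 0.0, 0.001]
contact_force: [-0.5, 0.7, 0.7]
gripper_width: 85.1
grasp_force: 0.0
clock: 31.9
position: [649.1, 224.2, 128.8]
ee_rot: [0.081, 0.997, 0.0, 0.0]
contact_force: [0.1, -0.2, 3.2]
gripper_width: 29.3
grasp_force: 59.7
clock: 32.8
position: [649.7, 224.7, 291.6]
ee_rot: [0.002, 1.0, 0.001, 0.003]
contact_force: [0.2, 1.2, -1.0]
gripper_width: 29.3
grasp_force: 59.4
clock: 34.0
position: [628.7, -249.2, 286.3]
ee_rot: [0.005, 1.0, 0.0, -0.002]
contact_force: [0.2, 0.1, -1.7]
gripper_width: 29.4
grasp_force: 59.6
clock: 34.4
position: [630.5, -244.6, 288.1]
ee_rot: [0.002, 1.0, 0.0, -0.0]
contact_force: [0.5, 0.6, -1.6]
gripper_width: 28.9
grasp_force: 59.7
shift [-1.000e-01 -4.000e-01  1.591e+02] turn about tool z 0.07 yaw -0.004
```

```bash
python3 -m pendant '[[0,0,0.01,0,0,0,0.025],[0,0,0.02,0,0,0,0.025],[0,0,0.03,0,0,0,0.025],[0,0,0.03,0,0,0,0.025],[0,0,0.02,0,0,0,0.025],[0,0,0.01,0,0,0,0.025],[0,0,0,0,0,0,0.025],[0,0,0,0,0,0,0.025]]';python3 -c "
from h import *
go(630.5,-244.9,129,-.005)"
```

```text
clock: 35.2
position: [631.2, -245.6, 169.3]
ee_rot: [0.002, 1.0, -0.0, 0.001]
contact_force: [0.1, 0.2, -0.6]
gripper_width: 29.1
grasp_force: 59.6
shift [ 0.8  0.7 40.3] turn about tool z 0.04 yaw -0.004
```

```bash
python3 -m pendant '[[0.0005,0.0005,0.015,0,0,0,0.025],[0,0,0.01,0,0,0,0.025],[0,0,0.005,0,0,0,0.025],[0,0,0.005,0,0,0,0.025],[0,0,0.003,0,0,0,0.025],[0,0,0.002,0,0,0,0.025],[0,0,0.0005,0,0,0,0.025]]'
python3 -m pendant '[[0,0,0,0,0,0,0.025],[0,0,0,0,0,0,0.06],[0,0,0,0,0,0,0.085],[0,0,0,0,0,0,0.085],[0,0,0,0,0,0,0.085],[0,0,0,0,0,0,0.085],[0,0,-0.02,0,0,0,0.085],[0,0,-0.04,0,0,0,0.085],[0,0,-0.04,0,0,0,0.085],[0,0,-0.04,0,0,0,0.085],[0,0,-0.02,0,0,0,0.085],[0,0,0,0,0,0,0.085]]'
python3 -m pendant '[[0,0.04,0,0,0,0,0.085],[0,0.04,0,0,0,0,0.085],[0,0.04,0,0,0,0,0.085],[0,0.04,0,0,0,0,0.085],[0,0.04,0,0,0,0,0.085],[0,0.04,0,0,0,0,0.085],[0,0,0,0,0,0,0.085],[0,0,0,0,0,0,0.085]]'
python3 - <<'E'
from h import *
d=arm.get_image("scene");cv2.imwrite("pics/f.png",cv2.resize(d["image"][170:380,100:300,::-1],(570,598)))
B=(120,150,270,370)
for c in ["blue","white","yellow","pink","orange","grey"]:
    for s,ce in blobs(d,c,60,B): print(c,s,plane(d,*ce,"scene",15 if c in("orange","grey") else 116).round(1))
E
```

```text
clock: 35.9
position: [630.3, -245.3, 128.8]
ee_rot: [0.002, 1.0, -0.0, 0.0]
contact_force: [-1.7, 0.5, 3.4]
gripper_width: 28.9
grasp_force: 60.0
clock: 37.1
position: [631.4, -245.7, 292.7]
ee_rot: [0.002, 1.0, -0.001, 0.004]
contact_force: [-1.4, -0.0, 0.4]
gripper_width: 84.8
grasp_force: 0.0
clock: 37.9
position: [630.8, -4.2, 286.6]
ee_rot: [0.002, 1.0, -0.0, -0.001]
contact_force: [-0.1, -0.4, 0.5]
gripper_width: 84.9
grasp_force: 0.0
blue [145 237  20  24 290] [ 462.3 -245.7]
white [165 254  16  16 121] [ 509.3 -241.7]
yellow [185 272  20  24 292] [ 572.8 -244.8]
pink [207 292  19  25 296] [ 630.1 -246. ]
orange [132 258  18  23 132] [ 417.7 -280.3]
grey [165 259  20  20 181] [ 473.  -226.4]
grey [214 316  47  46 642] [ 670.2 -245.9]
```

View pics/f.png

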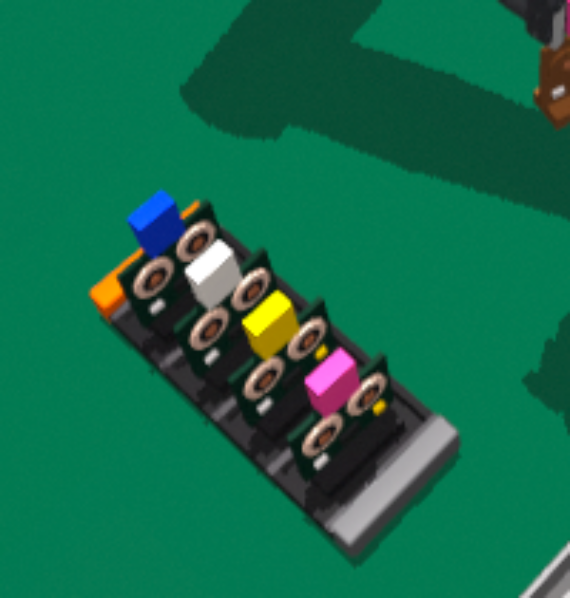

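From the orange end the boards stand blue (155,225), white (213,275), yellow (270,325), pink (332,383). All are upright and centred in their pockets, and the arm is clear, so I hand in.

```bash
python3 -c "
from bench import arm
print(arm.job_done())"
```

```text
the job is handed in; nothing more can be done
None
```

All four boards stand upright in the outgoing rack in the order blue, white, yellow, pink from the orange end, and I handed the job in at about 38 s (no verdict was returned).

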